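Clamp an oak block in the powered bench clamp with its spring-return toggle

ROBOT

A 7-joint arm with a two-finger parallel gripper is mounted at the origin on a cart in front of the work surface, level with it; the furniture and walls round the work are solid. World frame = base frame: x ahead of the robot, y to its left, z up, the work surface at z = 0. Lengths are in m, angles in rad, forces in N, time in s.
With the tool pointing down it reaches from about 0.425 to 0.8 m from the base axis. Payload 8.3 kg.
Tool frame: the origin (TCP) lies on the centre line of the jaws, within the pads' length; the fingertips stand 22 mm ahead of it and the grasp point (between the pads) lies 3 mm ahead of it; z points along the fingers, y is the line along which they close (so a half turn about z gives the same grasp; the last joint's range is limited). The gripper opens to 85 mm and grips with 20 to 120 N. Pads are 22 mm wide; open, the fingers measure 114 mm over their backs; the gripper's body (76 mm by 85 mm) begins 54 mm behind the grasp point. The pads swing forward as they close: fully open they stand 13 mm farther back than shut.
Start: joints at [-1.379, 0.383, 0.016, 1.37, -0.006, 1.388, -0.046], TCP at [0.157, 0.605, 0.253] pointing down, gripper open.
Joint ranges: [-2.95, 2.95], [-0.25, 2.06], [-1.52, 1.56], [0.18, 2.33], [-1.44, 4.58], [0.02, 2.06], [-3.01, 3.01]. Speed limits (rad/s): [2.39, 2.39, 3.01, 3.01, 3.14, 3.14, 3.14].

INTERFACE

Orientations are given as a rotation vector (axis times angle).
In Python, from rig import sense, read_camera, camera_model, close_job gives the robot as it stands.
- The arm moves only by the tool servo_tool, never from a script. Its argument "plan" is a list of rows, each a list of 3 entries, a list of its own where there are three numbers: the shift along the world's x, y, z in m, then the turn about the world's z in rad, then the opening, from 0 (shut) to 1 (fully open). In form: [[[dx, dy, dz], twist, fingers], ...]. A call has 1 to 5 rows; each row is the pose to reach, as a shift and turn from the pose commanded when the call began; what a row does not reach only later rows make up. A row lasts 1/10 s, in which the tool goes at most 50 mm and 8.59 degrees, less where a joint would pass 70% of its speed; a pose out of reach is approached as far as the arm can. A call with a gripper value outside its range is refused whole. The fingers move at their own pace and stop on an object; "force" is the grip in N (left out, the last holds). Time passes only in rows, so rows that repeat a pose let the fingers close. It gives the time, the measured TCP pose, the force, the opening and the grip force at its end, in the units of the state.
- sense(): the state, without advancing time (a new reading comes with each control period).
- read_camera(name): name is "scene" or "side" or "wrist"; returns (picture, depth): 384x512x3 uint8, red, green, blue; 384x512 float32, m along the optical axis (not along the pixel's ray), 0 where there is no reading.
- camera_model(name): a dict with "camera_matrix" (3x3 intrinsics, pixels), "camera_from_world" (4x4, takes a point from world to camera coordinates). Camera axes: x right, y up, looking along -z (the intrinsics and any distortion apply to the point x, -y, -z); pixel columns grow to the right and rows downward; lengths in m; the calibration is good to about 2 mm. The wrist camera is an equidistant fisheye: a pixel r from the principal point sees the ray r / f radians off the axis. A picture is of the moment at which its call begins: read the wrist's pose just before it. camera_model takes no time and is no camera call; for the wrist camera it gives the pose at the moment of the call.
- close_job(): hands the job in; it is judged then, once.
The state is a dict: "t": time; "joint_positions": joint angles; "joint_vel": joint speeds; "effort": joint torques, N m; "tool_pos": TCP position; "orientation": TCP orientation; "wrist_force": force on the tool from outside, world axes, zero at the start; "torque": the same for the moment, N m; "opening": finger opening in m; "grip_force": force on a finger pad.
Only numpy, scipy, OpenCV 4.12 (cv2) and the standard library are available. Lean on these libraries where they do the work, as an engineer would, in place of code of your own. Each camera call takes 0.05 s, during which the arm holds its last target. There are 200 camera calls.

TASK

The short oak block is to be planed next. The jaws of the green powered bench clamp stand too close for it: hold its red spring-return toggle over, away from the stop jaw, until the jaws are wide enough, let it recentre, and lay the block flat on the bed lengthwise between the jaws, centred across them. Then hold the toggle over towards the stop jaw until the block is firmly gripped by its ends against the stop jaw, let the toggle spring back to the middle and leave the block clamped; do not disturb the tools lying round about.

Things in the scene. Friction and masses are not known exactly. Their poses are not given: they have to be found in the camera images.
- clamp: powered bench clamp, screwed down, immovable: aluminium bed 90 mm wide, 340 mm long, its flat top 20 mm above the bench; stop jaw at its +y end, green drive housing (86 mm wide, y -48 to -158 mm, top 66 mm up) at its -y end with a black battery behind (to y -205 mm). Origin: centre of the bed's underside, on the bench; y runs from housing to stop jaw, x across the bed, z up
- clamp_seat (a point): middle of the lower edge of the stop jaw's cork face, on the bed's top (clamp frame: x 0, y +135 mm, z 20 mm); the face looks to -y. The stop jaw is fixed, 70 mm wide and 24 mm above the bed. Same axes as the clamp
- jaw_face (a point): middle of the lower edge of the moving jaw's cork face, on the bed; this jaw is 70 mm wide, 24 mm above the bed, its face looks to the clamp's +y; the sprung cork facing gives by up to 3 mm under the clamping force
- jaw (a joint): travel of the moving jaw (m): the gap between the jaw faces is 0.085 + this; 0 = narrowest (85 mm), 0.065 = widest (150 mm). Starts narrower than the oak block is long. While the toggle is held well over, the motor moves the jaw at about 27 mm/s; it stalls harmlessly at either end or on a workpiece (about 0.033 on the gripped oak block). Toggle in the middle: the drive locks, the jaw stays
- toggle (a joint): angle of the spring-centred toggle (rad): 0 in the middle; positive = tipped towards the stop jaw (clamp's +y), jaws close; negative = tipped away from it, jaws open. Stops at -0.4 and +0.4; motor off within 0.1 of the middle, full drive beyond 0.3. Springs back to 0 when let go; holding it fully over takes about 10 N at 50 mm above its pivot
- toggle_pivot (a point): the toggle's pivot, on the middle of the housing's top (y = -88 mm in the clamp's frame), 64 mm above the bench
- toggle_tip (a point): top of the toggle, 76 mm above its pivot (140 mm above the bench) when centred: a red paddle 14 mm thick along the clamp's y, 26 mm wide along x, 40 mm tall (36 to 76 mm above the pivot), on an 11 mm steel stem; free all round, can be straddled or pushed from above
- offcut_oak: the oak block to be clamped: a plain pale brown block 44 mm wide (its x), 120 mm long (its y) and 32 mm high, about 130 g; origin at the centre of its underside. Lying on the clamp's bed its top stands 8 mm above the jaws. It starts flat on the bench
- sanding_block: a cork sanding block, 112 x 64 x 34 mm, a bystander; origin under its middle
- try_square: a try square with dark wooden stock, 181 x 121 x 17 mm, a bystander; origin under its middle
- carpenter_pencil: a flat red carpenter's pencil, 156 x 15 x 8 mm, a bystander; origin under its middle
Not all that is in view belongs to the job. Leave any orange or turquoise look-alike of the offcut_oak alone.

How it is judged:
By the outcome, as a careful person would: the job done as asked, in the order asked, and still so for the second after the job is handed in, with the robot touching nothing.
It also fails if it takes over 72 s, if anything falls off the work surface, if the arm or the gripper's body presses on something with over 40 N, if the wrist force passes 120 N, or if a joint passes its speed limit or range.

## Working session

There is one attempt and no reset: what is moved stays moved. The work goes in short steps, Python scripts to look and compute and a tool call to move; the robot and the scene stay as the last step left them, time stands still between calls to the robot, and variables do not carry over. Pictures are saved under pics/ and viewed, at most 10 in all, crops included, and the job is handed in when it is done.

Besides the shell and the picture viewer there is one more tool, called after ">>>" as name([rows], argument=value, ...), one row to a line, values as JSON. servo_tool: Moves the arm, as the interface text tells. Its arguments: {"type":"object","properties":{"plan":{"type":"array"},"force":{"type":"number"}},"required":["plan"]}

```bash
mkdir -p pics
cat > h.py <<'E'
import numpy as np, cv2
from rig import sense, read_camera, camera_model, close_job
def snap(n,f):
    m=camera_model(n); p,d=read_camera(n); cv2.imwrite('pics/'+f+'.png',p[:,:,::-1]); np.savez('pics/'+f+'.npz',p=p,d=d,K=m["camera_matrix"],T=m["camera_from_world"]); print(n,{k:v for k,v in m.items() if k not in("camera_matrix","camera_from_world")}); return p,d
def cloud(f):
    z=np.load('pics/'+f+'.npz'); K,T,d=z['K'],z['T'],z['d']
    v,u=np.mgrid[:d.shape[0],:d.shape[1]]
    x=(u-K[0,2])/K[0,0]*d; y=(v-K[1,2])/K[1,1]*d
    c=np.stack([x,-y,-d,np.ones_like(d)],-1)
    w=c@np.linalg.inv(T).T
    w[d==0]=np.nan
    return z['p'],w[...,:3]
E
python3 - <<'E'
from h import *
a,_=snap('scene','s0'); b,_=snap('side','d0')
print(sense()); print(camera_model('scene'))
E
```

```text
scene {}
side {}
{'t': 0.1, 'joint_positions': array([-1.37889404,  0.38416682,  0.01639309,  1.3710464 , -0.00632   ,
        1.38820182, -0.04649   ]), 'joint_vel': array([ 0.00040794, -0.00069382,  0.00048673, -0.00055182, -0.00011172,
        0.00072452,  0.00111222]), 'effort': array([ 4.11036046e-03, -6.29145598e+01,  8.48307554e-01, -3.72752666e+01,
        1.68479118e-02,  1.05112803e-02,  1.10827997e-05]), 'tool_pos': array([0.15739576, 0.60442788, 0.25237224]), 'orientation': array([-3.99050909e-01, -3.11593037e+00,  2.76565444e-03]), 'wrist_force': array([-0.40516049,  0.36277625, -0.33368827]), 'torque': array([-0.00129419,  0.00511543, -0.04201984]), 'grip_force': 0.0, 'opening': 0.0856078116397067}
{'camera_matrix': array([[461.05431899,   0.        , 257.76548276],
       [  0.        , 461.05431899, 190.50959509],
       [  0.        ,   0.        ,   1.        ]]), 'camera_from_world': array([[-0.59778794, -0.80137131,  0.02129812,  0.45296168],
       [ 0.40097034, -0.27588963,  0.87356036, -0.24355413],
       [-0.69417027,  0.53074376,  0.48624962, -1.4298864 ],
       [ 0.        ,  0.        ,  0.        ,  1.        ]])}
```

View pics/s0.png

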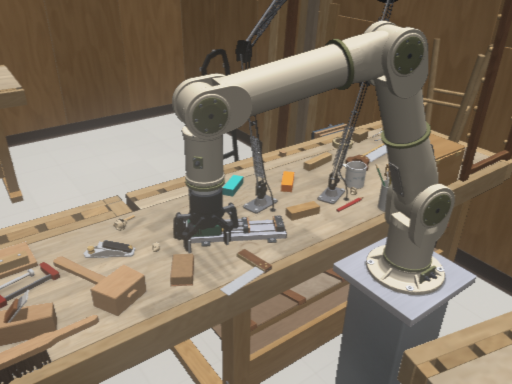

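View pics/d0.png

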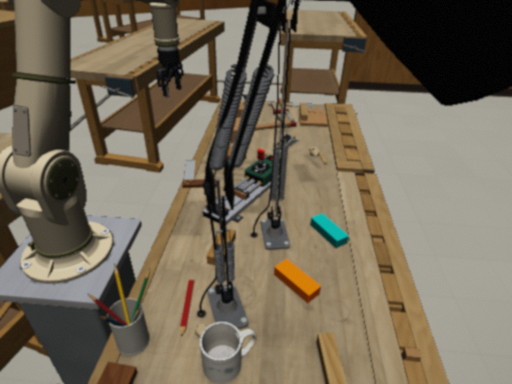

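The scene view shows the clamp bed around (245,232), partly hidden by the gripper. Brown blocks are at (302,210), (182,268), (120,288) and (318,161). The orange look-alike is at (288,180) and the turquoise one at (233,185). Next I measure the brown candidates and take a wrist view.

Run:
```python
from h import *
p,w=cloud('s0')
for n,(u,v) in dict(blkA=(302,207),blkB=(182,261),C=(112,285),D=(318,159),or_=(288,177),tq=(233,182),bed=(260,238),stop=(278,225)).items(): print(n,w[v,u].round(3))
q,x=cloud('d0')
for n,(u,v) in dict(blk=(222,240),tog=(262,153),hous=(258,172),bed=(240,205),pencil=(188,300)).items(): print(n,x[v,u].round(3))
# top-down map of both clouds
M=np.zeros((600,800,3),np.uint8); Z=np.full((600,800),-1.)
for P,W in((p,w),(q,x)):
    g=~np.isnan(W[...,0])&(W[...,2]<.16)&(W[...,2]>-.02)
    for c,(X,Y,Zz) in zip(P[g],W[g]):
        r=int((1.0-X)*600); k=int((.9-Y)*500)
        if 0<=r<599 and 0<=k<799 and Zz>Z[r,k]-.003: M[r:r+2,k:k+2]=c[::-1]; Z[r:r+2,k:k+2]=Zz
snap('wrist','w0')
a=cv2.imread('pics/w0.png'); s=cv2.resize(cv2.imread('pics/s0.png')[150:310,100:400],(800,427),interpolation=3)
cv2.imwrite('pics/c0.png',s)
print(camera_model('wrist'))
```

```text
blkA [0.421 0.051 0.033]
blkB [0.389 0.56  0.035]
C [0.375 0.779 0.06 ]
D [ 0.69  -0.282  0.033]
or_ [ 0.629 -0.057  0.035]
tq [0.723 0.15  0.033]
bed [0.382 0.271 0.006]
stop [0.363 0.211 0.046]
blk [ 0.469 -0.202  0.273]
tog [0.51  0.385 0.132]
hous [0.5   0.364 0.068]
bed [0.452 0.235 0.02 ]
pencil [ 0.369 -0.14   0.011]
wrist {}
{'camera_matrix': array([[297.31863964,   0.        , 254.74297078],
       [  0.        , 297.31863964, 186.97108619],
       [  0.        ,   0.        ,   1.        ]]), 'camera_from_world': array([[ 0.25135525,  0.96789359, -0.00159336, -0.62477526],
       [-0.91563201,  0.237249  , -0.32454727,  0.04236211],
       [-0.3137492 ,  0.08303559,  0.94586814, -0.38158973],
       [ 0.        ,  0.        ,  0.        ,  1.        ]])}
```

View pics/w0.png

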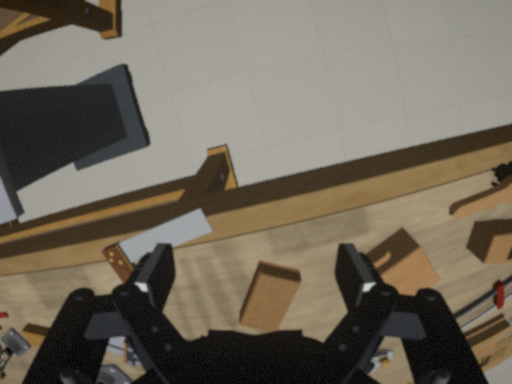

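View pics/c0.png

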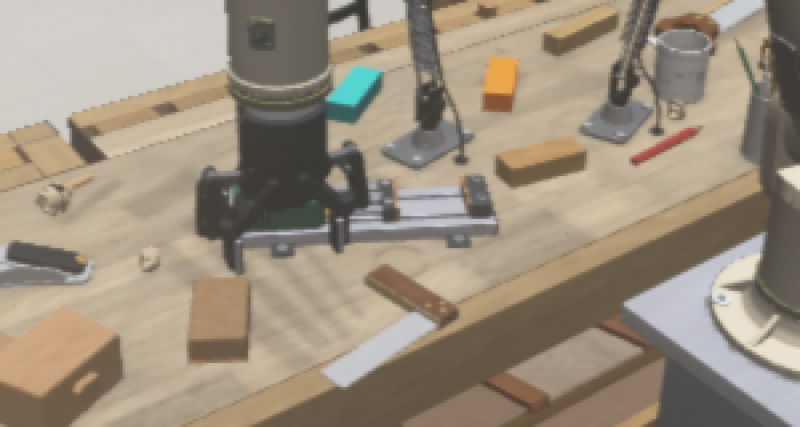

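In the crop, the block at scene (302,207) is a pale brown plain block of oak proportions. (182,265) is the wider cork sanding block, (318,160) is a longer batten, and (120,288) is a 60 mm high box or plane. The orange and turquoise blocks are look-alikes. Next I fit the poses and get the lamp obstacle points.

Run:
```python
from h import *
p,w=cloud('s0'); q,x=cloud('d0')
def box(n,W,lo,hi):
    g=np.all((W>lo)&(W<hi),-1); P=W[g][:,:2].astype(np.float32)
    r=cv2.minAreaRect(P); print(n,g.sum(),np.round(cv2.boxPoints(r),3).tolist(),np.round(r[1],3),round(r[2],1),np.median(W[g],0).round(3))
box('A',w,(.36,-.02,.026),(.49,.13,.045))
box('D',w,(.6,-.36,.026),(.76,-.2,.045))
box('A side',x,(.36,-.02,.026),(.49,.13,.045))
g=(p[...,0]>0)&np.all((w>(.3,.15,.040),)&(w<(.5,.3,.055)),-1) if 0 else np.all((w>(.3,.15,.038))&(w<(.6,.34,.056)),-1)
for pt in w[g][::6]: pass
print('jaw tops scene',g.sum()); Q=w[g]; print(Q[::max(1,len(Q)//25)].round(3).tolist())
g=np.all((x>(.3,.1,.038))&(x<(.6,.34,.056)),-1);Q=x[g];print('jaw side',len(Q));print(Q[::max(1,len(Q)//20)].round(3).tolist())
red=(q[...,0]>130)&(q[...,1]<60)&(x[...,1]>.3)&(x[...,0]<.7)
print('red',red.sum(),np.nanmedian(x[red],0),np.nanmin(x[red],0),np.nanmax(x[red],0)); print(x[red].round(3).tolist()[:25])
gr=(q[...,1]>q[...,0]+15)&(q[...,1]>q[...,2]+5)&(x[...,2]>.058)&(x[...,2]<.075)&(x[...,1]>.25)&(x[...,1]<.6)
print('green',gr.sum()); Q=x[gr][:,:2].astype(np.float32)
if len(Q)>5: r=cv2.minAreaRect(Q);print(r,cv2.boxPoints(r))
# bed edges at z~.02
for nm,W in(('scene',w),('side',x)):
    g=np.all((W>(.3,.1,.016))&(W<(.65,.5,.024)),-1);Q=W[g];print(nm,'bed',len(Q),cv2.boxPoints(cv2.minAreaRect(Q[:,:2].astype(np.float32))) if len(Q)>4 else 0)
# lamp points
for nm,W in(('scene',w),('side',x)):
  for lo in np.arange(.05,.75,.1):
    g=np.all((W>(.35,-.35,lo))&(W<(.9,.4,lo+.1)),-1)
    Q=W[g]; 
    if nm=='scene': Q=Q[(Q[:,0]>.4)]
    print(nm,round(lo,2),len(Q), Q[::max(1,len(Q)//10)].round(2).tolist())
```

```text
A 239 [[0.3880000114440918, -0.008999999612569809], [0.44200000166893005, -0.017999999225139618], [0.46299999952316284, 0.10300000011920929], [0.4090000092983246, 0.1120000034570694]] [0.123 0.055] 80.1 [0.421 0.051 0.032]
D 147 [[0.6629999876022339, -0.2029999941587448], [0.6940000057220459, -0.3630000054836273], [0.7379999756813049, -0.3540000021457672], [0.7070000171661377, -0.1940000057220459]] [0.046 0.163] 11.0 [ 0.695 -0.275  0.033]
A side 192 [[0.3880000114440918, -0.010999999940395355], [0.4320000112056732, -0.019999999552965164], [0.45500001311302185, 0.10100000351667404], [0.41100001335144043, 0.10899999737739563]] [0.122 0.045] 79.3 [0.415 0.056 0.033]
jaw tops scene 229
[[0.575, 0.15, 0.043], [0.472, 0.282, 0.047], [0.408, 0.179, 0.043], [0.461, 0.277, 0.047], [0.397, 0.179, 0.044], [0.474, 0.293, 0.042], [0.407, 0.197, 0.042], [0.494, 0.337, 0.043], [0.452, 0.28, 0.045], [0.386, 0.183, 0.044], [0.448, 0.278, 0.042], [0.38, 0.184, 0.043], [0.44, 0.292, 0.047], [0.38, 0.192, 0.042], [0.446, 0.292, 0.04], [0.377, 0.199, 0.043], [0.436, 0.303, 0.046], [0.372, 0.203, 0.043],
[... 3852 characters left out ...]
5 894 [[0.56, 0.2, 0.45], [0.55, 0.18, 0.41], [0.55, 0.18, 0.38], [0.47, -0.27, 0.45], [0.47, -0.29, 0.45], [0.46, -0.27, 0.42], [0.49, -0.29, 0.43], [0.49, -0.29, 0.42], [0.48, -0.24, 0.38], [0.46, -0.26, 0.38], [0.48, -0.26, 0.35]]
side 0.45 1456 [[0.55, 0.21, 0.55], [0.56, 0.21, 0.5], [0.51, -0.34, 0.55], [0.52, -0.34, 0.54], [0.48, -0.32, 0.52], [0.51, -0.32, 0.51], [0.5, -0.31, 0.5], [0.51, -0.34, 0.51], [0.48, -0.31, 0.48], [0.48, -0.3, 0.47], [0.5, -0.3, 0.45]]
side 0.55 440 [[0.57, 0.16, 0.62], [0.56, 0.17, 0.61], [0.57, 0.23, 0.59], [0.55, 0.2, 0.58], [0.56, 0.2, 0.58], [0.55, 0.22, 0.57], [0.55, 0.22, 0.56], [0.55, 0.22, 0.56], [0.56, 0.2, 0.55], [0.53, -0.35, 0.56]]
side 0.65 0 []
```

The oak measures 122 x 45 mm with its top at 33 mm, centred near (0.421,0.046). D is 163 mm long, so it is not the oak. The housing fit and the red paddle agree: the toggle is at about (0.505,0.391), and the clamp's +y points along (-0.467,-0.884). I'll move above the toggle.

>>> servo_tool([
  [[0.04,-0.024,0],-0.05,0.5],
  [[0.08,-0.048,0],-0.1,0.5],
  [[0.12,-0.072,0],-0.15,0.5],
  [[0.16,-0.096,0],-0.2,0.5],
  [[0.2,-0.12,0],-0.23,0.5],
])

```text
t: 0.65
tool_pos: [0.3588, 0.4835, 0.2531]
orientation: [-0.757, -3.049, 0.001]
wrist_force: [-0.3, 0.4, -0.2]
opening: 0.0425
grip_force: 0.0
```

>>> servo_tool([
  [[0.04,-0.024,0],0,0.5],
  [[0.08,-0.048,-0.01],0,0.5],
  [[0.12,-0.072,-0.02],0,0.5],
  [[0.148,-0.092,-0.03],0,0.5],
  [[0.148,-0.092,-0.03],0,0.5],
])

```text
t: 1.15
tool_pos: [0.5101, 0.3862, 0.221]
orientation: [0.768, 3.045, -0.008]
wrist_force: [0.3, -0.7, -0.3]
opening: 0.0427
grip_force: 0.0
```

```bash
cat >> h.py <<'E'
def state():
    s=sense(); from scipy.spatial.transform import Rotation as R
    y=R.from_rotvec(s['orientation']).as_matrix()[:,1]
    print('t',round(s['t'],2),'tcp',s['tool_pos'].round(4),'yaw',round(np.degrees(np.arctan2(y[1],y[0])),1),'F',s['wrist_force'].round(1),'open',round(s['opening'],4),'grip',round(s['grip_force'],1)); return s
E
python3 - <<'E'
from h import *
state(); snap('side','d1'); snap('scene','s1'); snap('wrist','w1')
a=[cv2.resize(cv2.imread('pics/d1.png')[110:260,180:330],(400,400)),cv2.resize(cv2.imread('pics/s1.png')[150:300,160:310],(400,400))]
cv2.imwrite('pics/c1.png',np.vstack([np.hstack(a)[:,:],np.hstack([cv2.resize(cv2.imread('pics/w1.png'),(267,200)),np.zeros((200,533,3),np.uint8)])]))
q,x=cloud('d1')
red=(q[...,0]>130)&(q[...,1]<60)&(x[...,1]>.3)&(x[...,0]<.7)
print(np.nanmedian(x[red],0)); 
p,w=cloud('s1')
for nm,P,W in(('scene',p,w),('side',q,x)):
  gr=(P[...,1]>P[...,0]*1.2)&(P[...,1]>P[...,2]*1.1)&(W[...,2]>.06)&(W[...,2]<.072)&(W[...,1]>.25)&(W[...,1]<.6)
  Q=W[gr][:,:2].astype(np.float32); print(nm,gr.sum(), cv2.minAreaRect(Q) if len(Q)>5 else 0)
  g=np.all((W>(.33,.15,.038))&(W<(.43,.24,.05)),-1); Q=W[g][:,:2].astype(np.float32); print('stop',len(Q),cv2.minAreaRect(Q),cv2.boxPoints(cv2.minAreaRect(Q)).round(3).tolist())
E
```

```text
t 1.15 tcp [0.5101 0.3862 0.221 ] yaw 61.7 F [ 0.3 -0.7 -0.3] open 0.0427 grip 0.0
side {}
scene {}
wrist {}
[0.50258718 0.39018031 0.13793543]
scene 217 ((0.5094989538192749, 0.4109635353088379), (0.10466179996728897, 0.08182297646999359), 61.2003173828125)
stop 107 ((0.3862658143043518, 0.19281470775604248), (0.03053487092256546, 0.07349743694067001), 56.6975212097168) [[0.34700000286102295, 0.20000000298023224], [0.4090000092983246, 0.1599999964237213], [0.42500001192092896, 0.1850000023841858], [0.36399999260902405, 0.22599999606609344]]
side 189 ((0.5138388276100159, 0.40465638041496277), (0.10900510102510452, 0.08101076632738113), 59.426055908203125)
stop 45 ((0.38666459918022156, 0.1884593963623047), (0.031222190707921982, 0.07006539404392242), 59.520748138427734) [[0.3490000069141388, 0.19300000369548798], [0.4090000092983246, 0.15700000524520874], [0.42500001192092896, 0.18400000035762787], [0.36399999260902405, 0.2199999988079071]]
```

View pics/c1.png

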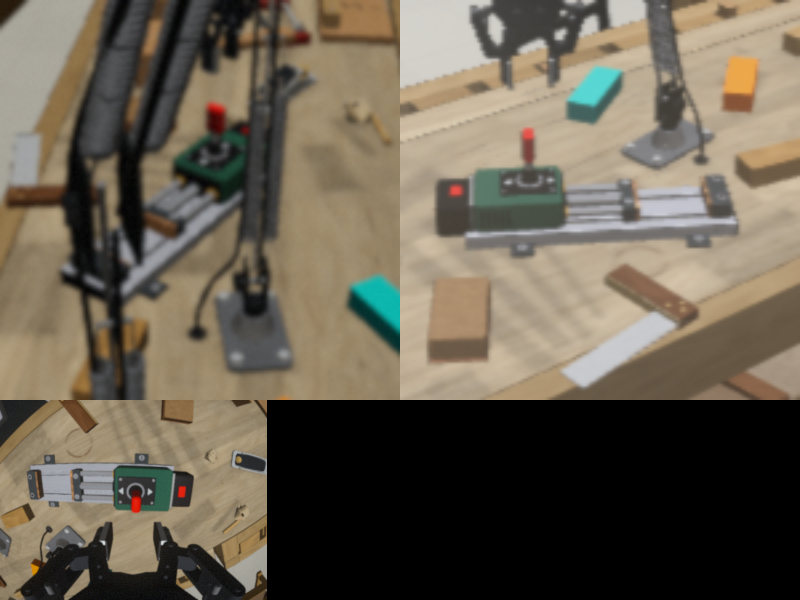

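The side and scene crops show the clamp clear: red paddle at about (528,145) in the crop, with the stop jaw to the right. Fitting the housing and stop-jaw centres gives a clamp axis at 60°. The toggle is at (0.504,0.393). I'll descend straddling it.

>>> servo_tool([
  [[-0.006,0.007,-0.02],-0.03,0.5],
  [[-0.006,0.007,-0.045],-0.03,0.5],
  [[-0.006,0.007,-0.07],-0.03,0.5],
  [[-0.006,0.007,-0.095],-0.03,0.5],
  [[-0.006,0.007,-0.095],-0.03,0.5],
])

```text
t: 1.8
tool_pos: [0.4961, 0.4002, 0.1247]
orientation: [-0.794, -3.035, 0.008]
wrist_force: [-0.1, 0.1, -0.1]
opening: 0.0426
grip_force: 0.0
```

>>> servo_tool([
  [[0.004,0.007,0],0,0.5],
  [[0.008,0.014,0],0,0.5],
  [[0.011,0.019,0],0,0.5],
  [[0.013,0.022,0],0,0.5],
  [[0.013,0.022,0],0,0.5],
])

```text
t: 2.3
tool_pos: [0.5127, 0.4224, 0.1293]
orientation: [0.799, 3.038, 0.001]
wrist_force: [-3.6, -2.9, 5.2]
opening: 0.0422
grip_force: 2.7
```

>>> servo_tool([
  [[0.004,0,0],0,0.5],
  [[0.008,-0.001,0],0,0.5],
  [[0.009,0,0],0,0.5],
  [[0.009,0,0],0,0.5],
])

```text
t: 2.7
tool_pos: [0.5204, 0.4215, 0.1281]
orientation: [-0.799, -3.036, 0.004]
wrist_force: [-6.7, -3.9, 3.5]
opening: 0.0426
grip_force: 3.8
```

```bash
cat >> h.py <<'E'
U=np.array([-.5,-.866]); C0=np.array([.461,.315])
def jaws(f):
    "moving/stop jaw top points along clamp y (mm), from scene cloud"
    p,w=cloud(f); r=w[...,:2]-C0; y=r@U; x=r@np.array([.866,-.5])
    g=(abs(x)<.03)&(w[...,2]>.038)&(w[...,2]<.05)&(y>-.03)&(y<.19)
    h,e=np.histogram(y[g],np.arange(-.03,.19,.005)); print('hist', [(round(a*1000),int(n)) for a,n in zip(e,h) if n])
    red=(p[...,0]>130)&(p[...,1]<60)&(abs(x)<.04)&(y<-.03)&(y>-.14)&(w[...,2]>.09)
    print('red y vs z',[(round(z,3),round(float(np.median(y[red&(abs(w[...,2]-z)<.004)])),4)) for z in np.arange(.1,.145,.008) if (red&(abs(w[...,2]-z)<.004)).any()])
E
python3 - <<'E'
from h import *
jaws('s1'); state(); snap('scene','s2'); jaws('s2')
cv2.imwrite('pics/c2.png',cv2.resize(cv2.imread('pics/s2.png')[150:300,140:340],(800,600)))
E
```

```text
hist [(-30, 6), (-25, 10), (-20, 7), (-15, 10), (-10, 9), (-5, 11), (0, 6), (5, 9), (10, 8), (15, 9), (20, 15), (25, 16), (30, 14), (35, 13), (40, 8), (125, 7), (130, 16), (135, 11), (140, 16), (145, 11), (150, 15), (155, 8)]
red y vs z []
t 2.7 tcp [0.5204 0.4215 0.1281] yaw 60.5 F [-6.7 -3.9  3.5] open 0.0426 grip 3.8
scene {}
hist [(-30, 6), (-25, 8), (-20, 6), (-15, 8), (-10, 9), (-5, 9), (0, 9), (5, 9), (10, 8), (15, 16), (20, 10), (25, 17), (30, 14), (35, 3), (125, 5), (130, 16), (135, 12), (140, 13), (145, 13), (150, 14), (155, 7)]
red y vs z []
```

View pics/c2.png

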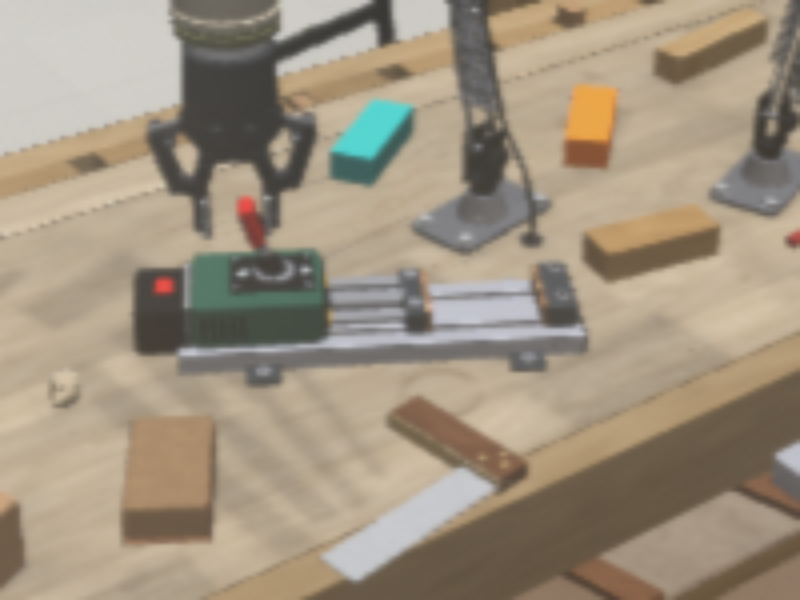

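The crop shows the paddle tipped over by the finger at about (250,220), and the jaw is starting to retreat. I'll push a little further and hold.

>>> servo_tool([
  [[0.001,0.002,0],0,0.5],
  [[0.001,0.002,0],0,0.5],
  [[0.001,0.002,0],0,0.5],
  [[0.001,0.002,0],0,0.5],
  [[0.001,0.002,0],0,0.5],
])

```text
t: 3.25
tool_pos: [0.5212, 0.4229, 0.1278]
orientation: [-0.799, -3.035, 0.005]
wrist_force: [-7.8, -5.2, 2.7]
opening: 0.0425
grip_force: 4.3
```

>>> servo_tool([
  [[0,0,0],0,0.5],
  [[0,0,0],0,0.5],
  [[0,0,0],0,0.5],
  [[0,0,0],0,0.5],
  [[0,0,0],0,0.5],
])

```text
t: 3.75
tool_pos: [0.5211, 0.4229, 0.1277]
orientation: [-0.799, -3.035, 0.005]
wrist_force: [-7.3, -4.9, 2.3]
opening: 0.0429
grip_force: 4.3
```

>>> servo_tool([
  [[0,0,0],0,0.5],
  [[0,0,0],0,0.5],
  [[0,0,0],0,0.5],
  [[0,0,0],0,0.5],
  [[0,0,0],0,0.5],
])

```text
t: 4.25
tool_pos: [0.5212, 0.4229, 0.1278]
orientation: [-0.799, -3.035, 0.005]
wrist_force: [-7.1, -5.9, 2.6]
opening: 0.0424
grip_force: 4.3
```

Run:
```python
from h import *
snap('scene','s3'); jaws('s3')
```

```text
scene {}
hist [(-30, 15), (-25, 14), (-20, 14), (-15, 14), (-10, 9), (125, 2), (130, 16), (135, 13), (140, 15), (145, 12), (150, 14), (155, 11)]
red y vs z []
```

The jaws now stand about 138 mm apart. I'll release, rise, and move to the oak, keeping clear of the lamp.

>>> servo_tool([
  [[-0.009,-0.016,0],0,0.5],
  [[-0.018,-0.031,0],0,0.5],
  [[-0.018,-0.031,0.04],0,0.5],
  [[-0.02,-0.04,0.085],-0.05,0.9],
  [[-0.04,-0.07,0.105],-0.15,0.9],
])

```text
t: 4.8
tool_pos: [0.4844, 0.3566, 0.2378]
orientation: [1.024, 2.966, 0.011]
wrist_force: [0.7, 0.8, 1.7]
opening: 0.0707
grip_force: 0.0
```

>>> servo_tool([
  [[-0.025,-0.035,0],-0.14,0.9],
  [[-0.045,-0.075,0],-0.28,0.9],
  [[-0.055,-0.115,0],-0.42,0.9],
  [[-0.06,-0.155,0],-0.56,0.9],
  [[-0.06,-0.195,0],-0.7,0.9],
])

```text
t: 5.3
tool_pos: [0.4222, 0.1578, 0.2341]
orientation: [1.987, 2.433, 0.004]
wrist_force: [0.1, 0.9, -0.3]
opening: 0.0771
grip_force: 0.0
```

>>> servo_tool([
  [[0,-0.035,0],-0.14,0.9],
  [[0.001,-0.065,-0.02],-0.26,0.9],
  [[0.001,-0.065,-0.04],-0.38,0.9],
  [[0.001,-0.065,-0.06],-0.38,0.9],
  [[0.001,-0.065,-0.08],-0.38,0.9],
])

```text
t: 5.8
tool_pos: [0.4243, 0.0937, 0.1534]
orientation: [2.407, 2.018, 0.004]
wrist_force: [0.1, 0.9, 0.4]
opening: 0.0769
grip_force: 0.0
```

Run:
```python
from h import *
s=state(); print(s['joint_positions'].round(2)); snap('wrist','w4'); snap('scene','s4'); jaws('s4')
# oak top from the scene view (if unobstructed) and the side view
p,w=cloud('s4'); g=np.all((w>(.36,-.03,.026))&(w<(.48,.13,.045)),-1); print(g.sum(),cv2.minAreaRect(w[g][:,:2].astype(np.float32)))
cv2.imwrite('pics/c4.png',np.hstack([cv2.imread('pics/w4.png')[:,56:456],cv2.resize(cv2.imread('pics/s4.png')[130:280,200:356],(400,384))]))
```

```text
t 5.8 tcp [0.4243 0.0937 0.1534] yaw -10.0 F [0.1 0.9 0.4] open 0.0769 grip 0.0
[-0.76  0.04  0.49  2.02 -0.02  1.08 -0.44]
wrist {}
scene {}
hist [(-30, 15), (-25, 14), (-20, 13), (-15, 13), (125, 4), (130, 17), (135, 11), (140, 17), (145, 14), (150, 16), (155, 9)]
red y vs z []
250 ((0.4206763803958893, 0.047110047191381454), (0.12884649634361267, 0.05513494834303856), 84.28758239746094)
```

View pics/c4.png

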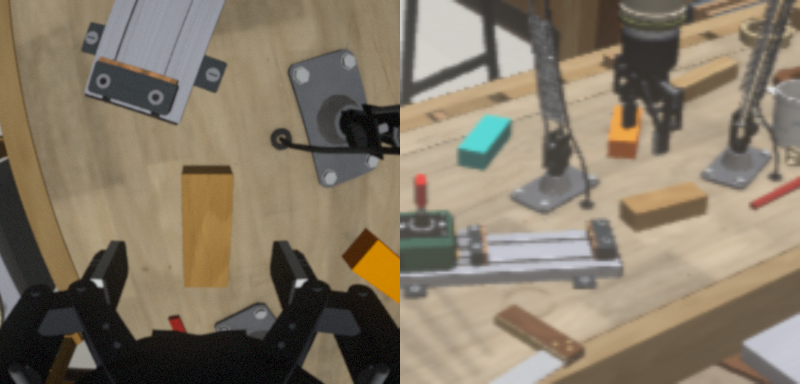

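The wrist view shows the oak at about (207,228), nearly in line with the fingers. In the scene crop the toggle is upright again and the jaws are wide. Next I measure the oak and stop jaw from the wrist depth.

```bash
cat >> h.py <<'E'
def wcloud(f):
    z=np.load('pics/'+f+'.npz'); K,T,d=z['K'],z['T'],z['d']
    v,u=np.mgrid[:d.shape[0],:d.shape[1]]; a=(u-K[0,2])/K[0,0]; b=(v-K[1,2])/K[1,1]; r=np.hypot(a,b)+1e-9; k=np.tan(r)/r
    c=np.stack([a*k*d,-b*k*d,-d,np.ones_like(d)],-1); w=c@np.linalg.inv(T).T; w[d==0]=np.nan
    return z['p'],w[...,:3]
E
python3 - <<'E'
from h import *
p,w=wcloud('w4')
for n,lo,hi in(('oak',(.35,-.05,.028),(.47,.15,.038)),('stop',(.33,.14,.040),(.44,.24,.05)),('bed',(.33,.1,.017),(.56,.4,.023)),('bench',(.3,-.1,-.01),(.5,.3,.01))):
    g=np.all((w>lo)&(w<hi),-1); g[250:]&=False if n!='oak' else True
    Q=w[g]; r=cv2.minAreaRect(Q[:,:2].astype(np.float32)); print(n,g.sum(),np.round(r[0],4),np.round(r[1],4),round(r[2],1),np.median(Q,0).round(4))
    if n=='stop': print(cv2.boxPoints(r).round(4).tolist())
g=np.all((w>(.35,-.05,.028))&(w<(.47,.15,.038)),-1);Q=w[g][:,:2]; m=Q.mean(0); e=np.linalg.svd(Q-m,full_matrices=False)[2][0]; print('oak axis',np.degrees(np.arctan2(e[1],e[0])),m)
E
```

```text
oak 5571 [0.423  0.0468] [0.1209 0.0454] 80.1 [0.424  0.0562 0.0325]
stop 3188 [0.3875 0.1905] [0.0305 0.0704] 60.0 [0.3894 0.1898 0.0444]
[[0.34940001368522644, 0.1949000060558319], [0.41029998660087585, 0.15970000624656677], [0.42559999227523804, 0.18610000610351562], [0.3646000027656555, 0.22130000591278076]]
bed 7714 [0.4489 0.1724] [0.1398 0.2343] 41.0 [0.4156 0.2248 0.0205]
bench 34593 [0.4    0.1497] [0.2    0.3007] 0.0 [0.3892 0.1363 0.0006]
oak axis -99.73022208266464 [0.42399733 0.0535634 ]
```

The oak centre is (0.423,0.047) with axis 80.2°. The stop-jaw face midpoint is (0.395,0.204) with axis 60.0°. Sizes match those given. Grasping 10 mm off the oak's centre, on the +y side.

>>> servo_tool([
  [[0.001,-0.037,0],0,0.9],
  [[0.001,-0.037,-0.035],0,0.9],
  [[0.001,-0.037,-0.07],0,0.9],
  [[0.001,-0.037,-0.1],0,0.9],
  [[0.001,-0.037,-0.124],0,0.9],
], force=50)

```text
t: 6.4
tool_pos: [0.4254, 0.0571, 0.0291]
orientation: [2.405, 2.02, 0.002]
wrist_force: [0.1, 1.0, -0.3]
opening: 0.0763
grip_force: 0.0
```

>>> servo_tool([
  [[0,0,0],0,0.9],
  [[0,0,0],0,0.2],
  [[0,0,0],0,0.2],
  [[0,0,0],0,0.2],
  [[0,0,0],0,0.2],
])

```text
t: 6.9
tool_pos: [0.4262, 0.0573, 0.0312]
orientation: [2.405, 2.019, 0.006]
wrist_force: [0.1, -1.6, 4.6]
opening: 0.0439
grip_force: 51.1
```

>>> servo_tool([
  [[0,0,0.025],0,0.2],
  [[0,0,0.06],0,0.2],
  [[0,0.02,0.09],-0.05,0.2],
  [[0,0.06,0.1],-0.13,0.2],
  [[0,0.1,0.1],-0.2,0.2],
])

```text
t: 7.4
tool_pos: [0.4264, 0.1584, 0.1332]
orientation: [-2.6, -1.762, -0.011]
wrist_force: [0.3, 0.4, -2.2]
opening: 0.0437
grip_force: 51.6
```

>>> servo_tool([
  [[0.002,0.035,0],-0.06,0.2],
  [[0.006,0.075,0],-0.12,0.2],
  [[0.009,0.113,0],-0.149,0.2],
  [[0.009,0.113,-0.02],-0.149,0.2],
  [[0.009,0.113,-0.02],-0.149,0.2],
])

```text
t: 7.9
tool_pos: [0.4323, 0.2704, 0.1085]
orientation: [2.718, 1.575, -0.003]
wrist_force: [0.4, -0.2, -1.1]
opening: 0.0441
grip_force: 51.6
```

Run:
```python
from h import *
s=state(); snap('wrist','w5'); snap('scene','s5'); p,w=wcloud('w5')
# block top: points below TCP ~ tool z; find band
t=s['tool_pos']; g=(np.hypot(w[...,0]-t[0],w[...,1]-t[1])<.09)&(w[...,2]>.08)&(w[...,2]<.15)&(p[...,0]>p[...,2]*1.4)&(p[...,0]>90)
Q=w[g]; r=cv2.minAreaRect(Q[:,:2].astype(np.float32)); print(g.sum(),r,np.median(Q,0)); 
g=np.all((w>(.33,.13,.040))&(w<(.44,.24,.05)),-1); r=cv2.minAreaRect(w[g][:,:2].astype(np.float32)); print('stop',g.sum(),r, cv2.boxPoints(r).tolist())
cv2.imwrite('pics/c5.png',np.hstack([cv2.imread('pics/w5.png')[:,56:456],cv2.resize(cv2.imread('pics/s5.png')[150:300,160:316],(400,384))]))
```

```text
t 7.9 tcp [0.4323 0.2704 0.1085] yaw -29.8 F [ 0.4 -0.2 -1.1] open 0.0441 grip 51.6
wrist {}
scene {}
14602 ((0.4332078993320465, 0.272434800863266), (0.09088665246963501, 0.09935371577739716), 8.49321460723877) [0.43737051 0.28194991 0.10972573]
stop 48 ((0.41669175028800964, 0.1730872541666031), (0.024901222437620163, 0.0024888720363378525), 60.941226959228516) [[0.40955662727355957, 0.1628083437681198], [0.41173219680786133, 0.16159947216510773], [0.4238268733024597, 0.18336616456508636], [0.42165130376815796, 0.18457503616809845]]
```

View pics/c5.png

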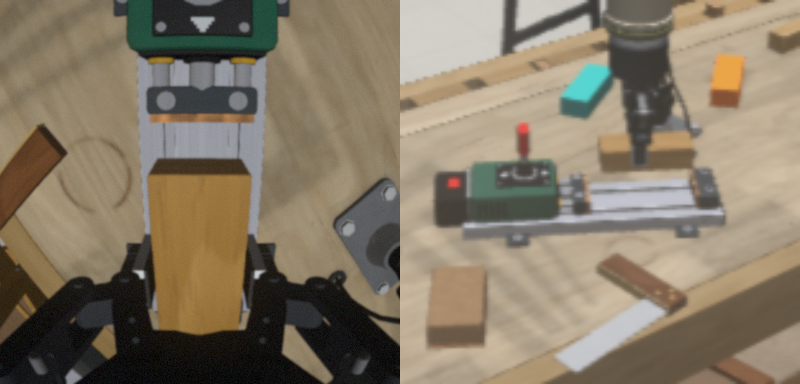

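The wrist view shows the block parallel to the bed, between the jaws, with the moving jaw well clear at (203,117). A quick check of across-centring before lowering.

Run:
```python
from h import *
p,w=wcloud('w5'); S=np.array([.3951,.2037]); U=np.array([-.5,-.866]); X=np.array([.866,-.5])
r=w[...,:2]-S; y=r@U; x=r@X; z=w[...,2]
b=(z>.105)&(z<.115)&(y>-.16)&(y<-.085)
for a in np.arange(-.13,-.085,.008):
    g=b&(abs(y-a)<.004)&(abs(x)<.04); g&=(p[...,0]>1.4*p[...,2])
    if g.sum()>20: print(round(a,3),np.percentile(x[g],[1,99]).round(4),g.sum())
g=b&(abs(x)<.015); print('end y',np.percentile(y[g],[.5,2]), 'top z',np.median(z[g]))
for n,lo,hi in(('movjaw',.040,.048),('bed',.017,.023)):
    g=(z>lo)&(z<hi)&(y<-.1)&(y>-.2)&(abs(x)<.06); print(n,np.percentile(x[g],[1,99]).round(4),np.percentile(y[g],[1,99]).round(4))
for a in np.arange(-.13,-.09,.01):
    g=(z>.08)&(z<.115)
```

```text
-0.122 [-0.0232  0.0199] 1852
-0.114 [-0.0233  0.02  ] 1732
-0.106 [-0.0233  0.0201] 1621
-0.098 [-0.0233  0.02  ] 1502
-0.09 [-0.0243  0.0212] 1451
end y [-0.12512472 -0.12486148] top z 0.10960497025147163
movjaw [-0.0335  0.033 ] [-0.1802 -0.1395]
bed [-0.0446  0.0442] [-0.1811 -0.1023]
```

The block is 1.5 mm off centre across, 5 mm from the stop jaw and 14 mm from the moving jaw. I'll correct it and lower.

>>> servo_tool([
  [[0.001,-0.001,-0.02],0,0.2],
  [[0.001,-0.001,-0.04],0,0.2],
  [[0.001,-0.001,-0.05],0,0.2],
  [[0.001,-0.001,-0.056],0,0.2],
  [[0.001,-0.001,-0.057],0,0.2],
])

```text
t: 8.5
tool_pos: [0.4347, 0.2684, 0.0526]
orientation: [-2.721, -1.571, -0.0]
wrist_force: [-0.4, -0.2, -0.3]
opening: 0.0437
grip_force: 51.7
```

>>> servo_tool([
  [[0,0,-0.001],0,0.2],
  [[0,0,-0.001],0,0.6],
  [[0,0,-0.001],0,0.8],
  [[0,0,-0.001],0,0.8],
  [[0,0,0.01],0,0.8],
])

```text
t: 9.0
tool_pos: [0.4337, 0.2684, 0.0617]
orientation: [2.72, 1.572, -0.003]
wrist_force: [0.0, 0.8, -0.1]
opening: 0.0685
grip_force: 0.0
```

>>> servo_tool([
  [[0,0,0.04],0,0.8],
  [[0,0,0.09],0.0,0.8],
  [[0,0,0.14],0.14,0.8],
  [[0.01,0.02,0.159],0.28,0.5],
  [[0.02,0.04,0.159],0.42,0.5],
])

```text
t: 9.5
tool_pos: [0.4565, 0.31, 0.2271]
orientation: [-2.328, -2.109, -0.014]
wrist_force: [0.1, -0.0, 0.2]
opening: 0.0432
grip_force: 0.0
```

>>> servo_tool([
  [[0.01,0.018,0],0.15,0.5],
  [[0.02,0.035,0],0.3,0.5],
  [[0.03,0.053,0],0.45,0.5],
  [[0.04,0.07,0],0.6,0.5],
  [[0.05,0.084,0],0.75,0.5],
])

```text
t: 10.0
tool_pos: [0.5046, 0.3939, 0.2222]
orientation: [1.39, 2.817, 0.001]
wrist_force: [-0.4, 0.8, -0.4]
opening: 0.0427
grip_force: 0.0
```

>>> servo_tool([
  [[0,0,0],0.15,0.5],
  [[0,0,0],0.3,0.5],
  [[0,0,0],0.4,0.5],
  [[0,0,0],0.4,0.5],
  [[0,0,0],0.4,0.5],
])

```text
t: 10.5
tool_pos: [0.5046, 0.3927, 0.2219]
orientation: [0.818, 3.033, 0.0]
wrist_force: [0.5, -0.1, -0.1]
opening: 0.0431
grip_force: 0.0
```

```bash
cat >> h.py <<'E'
def blk(f,wr=True):
    p,w=(wcloud if wr else cloud)(f); S=np.array([.3951,.2037]); r=w[...,:2]-S; y=r@np.array([-.5,-.866]); x=r@np.array([.866,-.5]); z=w[...,2]
    g=(z>.0485)&(z<.056)&(y<.005)&(y>-.14)&(abs(x)<.032); Q=np.stack([x[g],y[g]],-1).astype(np.float32)
    print('block n',g.sum(),'z',np.median(z[g]),'rect',cv2.minAreaRect(Q),'x',np.percentile(x[g],[1,99]).round(4),'y',np.percentile(y[g],[1,99]).round(4))
    g=(z>.039)&(z<.048)&(abs(x)<.035)&(y<-.09)&(y>-.19); print('movjaw y',np.percentile(y[g],[1,99]).round(4))
    red=(p[...,0]>120)&(p[...,1]<60)&(z>.09)&(z<.15)&(y<-.17)&(y>-.28); print('red',red.sum(),np.median(w[red],0).round(4), 'xy',np.median(x[red]).round(4),np.median(y[red]).round(4))
E
python3 - <<'E'
from h import *
state(); snap('wrist','w6'); snap('scene','s6'); blk('w6'); blk('s6',False)
cv2.imwrite('pics/c6.png',np.hstack([cv2.imread('pics/w6.png')[:,56:456],cv2.resize(cv2.imread('pics/s6.png')[150:300,160:316],(400,384))]))
E
```

```text
t 10.5 tcp [0.5046 0.3927 0.2219] yaw 59.8 F [ 0.5 -0.1 -0.1] open 0.0431 grip 0.0
wrist {}
scene {}
block n 3719 z 0.052539873316175045 rect ((0.0006548948585987091, -0.06531904637813568), (0.044976212084293365, 0.12068957835435867), 0.3222419023513794) x [-0.0213  0.0225] y [-0.1248 -0.0071]
movjaw y [-0.1782 -0.1062]
red 502 [0.5042 0.3979 0.1396] xy -0.0024 -0.2227
block n 266 z 0.05164036753164719 rect ((-0.0005176663398742676, -0.05983762443065643), (0.0525176040828228, 0.1312456876039505), 3.3006296157836914) x [-0.0233  0.0241] y [-0.1243 -0.0058]
movjaw y [-0.1796 -0.0905]
red 0 [nan nan nan] xy nan nan
  return _methods._mean(a, axis=axis, dtype=dtype,
  ret = um.true_divide(
  ret = ret.dtype.type(ret / rcount)
```

View pics/c6.png

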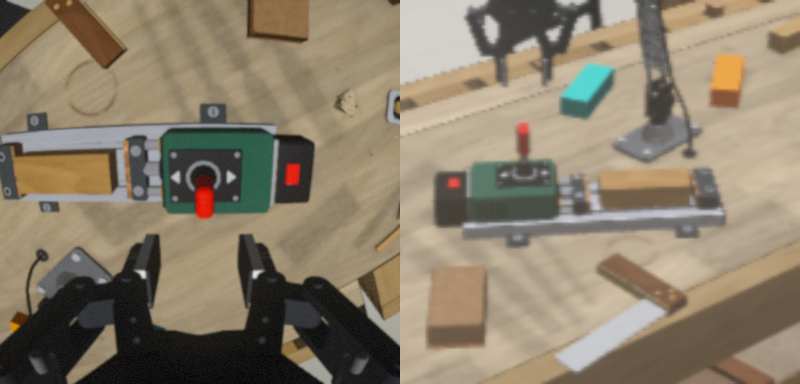

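The block lies flat and centred within 1 mm, and the toggle is upright at (204,195). I'll descend, straddle it and push towards the stop jaw.

>>> servo_tool([
  [[0.002,0.003,-0.02],0,0.5],
  [[0.002,0.003,-0.045],0,0.5],
  [[0.002,0.003,-0.07],0,0.5],
  [[0.002,0.003,-0.095],0,0.5],
  [[0.002,0.003,-0.095],0,0.5],
])

```text
t: 11.1
tool_pos: [0.5045, 0.3944, 0.1224]
orientation: [-0.814, -3.03, 0.009]
wrist_force: [-0.8, -1.1, -0.0]
opening: 0.0426
grip_force: 0.0
```

>>> servo_tool([
  [[-0.004,-0.007,0],0,0.5],
  [[-0.008,-0.014,0],0,0.5],
  [[-0.012,-0.021,0],0,0.5],
  [[-0.015,-0.026,0],0,0.5],
  [[-0.016,-0.028,0],0,0.5],
])

```text
t: 11.6
tool_pos: [0.4914, 0.3691, 0.1282]
orientation: [0.812, 3.032, 0.009]
wrist_force: [5.6, 8.7, -2.0]
opening: 0.0427
grip_force: 4.2
```

>>> servo_tool([
  [[0,0,0],0,0.5],
  [[0,0,0],0,0.5],
  [[0,0,0],0,0.5],
  [[0,0,0],0,0.5],
  [[0,0,0],0,0.5],
])

```text
t: 12.1
tool_pos: [0.4917, 0.3697, 0.1283]
orientation: [0.812, 3.032, 0.009]
wrist_force: [5.1, 6.7, -2.6]
opening: 0.0427
grip_force: 3.9
```

>>> servo_tool([
  [[0,0,0],0,0.5],
  [[0,0,0],0,0.5],
  [[0,0,0],0,0.5],
  [[0,0,0],0,0.5],
  [[0,0,0],0,0.5],
])

```text
t: 12.6
tool_pos: [0.4917, 0.3697, 0.1284]
orientation: [0.812, 3.032, 0.009]
wrist_force: [4.9, 7.0, -1.9]
opening: 0.0422
grip_force: 3.9
```

```bash
python3 - 2>/dev/null <<'E'
from h import *
state(); snap('scene','s7'); snap('wrist','w7'); blk('w7'); blk('s7',False)
E
```

```text
t 12.6 tcp [0.4917 0.3697 0.1284] yaw 60.0 F [ 4.9  7.  -1.9] open 0.0422 grip 3.9
scene {}
wrist {}
block n 6411 z 0.05254837134964924 rect ((0.0005574747920036316, -0.06716644763946533), (0.04864403232932091, 0.1355229765176773), 0.6562103629112244) x [-0.0208  0.0234] y [-0.1198 -0.0022]
movjaw y [-0.1789 -0.1004]
red 1160 [0.4914 0.3781 0.1355] xy -0.0039 -0.1993
block n 267 z 0.05174827681512906 rect ((0.0006950013339519501, -0.06998804211616516), (0.13860872387886047, 0.05188927426934242), 89.31340789794922) x [-0.0246  0.0246] y [-0.1195 -0.0019]
movjaw y [-0.1805 -0.0935]
red 0 [nan nan nan] xy nan nan
```

The block has been driven against the stop. I'll hold longer so it grips firmly, then release.

>>> servo_tool([
  [[-0.001,-0.002,0],0,0.5],
  [[-0.001,-0.002,0],0,0.5],
  [[-0.001,-0.002,0],0,0.5],
  [[-0.001,-0.002,0],0,0.5],
  [[-0.001,-0.002,0],0,0.5],
])

```text
t: 13.2
tool_pos: [0.4908, 0.3682, 0.1284]
orientation: [0.811, 3.032, 0.01]
wrist_force: [6.3, 9.3, -2.7]
opening: 0.0427
grip_force: 4.4
```

>>> servo_tool([
  [[0,0,0],0,0.5],
  [[0,0,0],0,0.5],
  [[0,0,0],0,0.5],
  [[0,0,0],0,0.5],
  [[0,0,0],0,0.5],
])

```text
t: 13.7
tool_pos: [0.4908, 0.3681, 0.1285]
orientation: [0.811, 3.032, 0.01]
wrist_force: [6.9, 8.6, -2.4]
opening: 0.043
grip_force: 4.4
```

>>> servo_tool([
  [[0.009,0.015,0],0,0.5],
  [[0.017,0.03,0],0,0.5],
  [[0.017,0.03,0],0,0.5],
  [[0.017,0.03,0.04],0,0.5],
  [[0.017,0.03,0.09],0,0.5],
])

```text
t: 14.2
tool_pos: [0.505, 0.3936, 0.2148]
orientation: [-0.814, -3.031, 0.009]
wrist_force: [1.1, 1.0, 0.4]
opening: 0.0427
grip_force: 0.0
```

>>> servo_tool([
  [[0,0,0.04],0,0.5],
  [[0,0,0.05],0,0.5],
  [[0,0,0.05],0,0.5],
])

```text
t: 14.5
tool_pos: [0.5072, 0.3953, 0.2693]
orientation: [0.814, 3.031, 0.006]
wrist_force: [0.2, 0.4, -0.8]
opening: 0.043
grip_force: 0.0
```

```bash
python3 - 2>/dev/null <<'E'
from h import *
state(); snap('scene','s8'); snap('wrist','w8'); blk('w8'); blk('s8',False)
p,w=wcloud('w8'); S=np.array([.3951,.2037]); r=w[...,:2]-S; y=r@np.array([-.5,-.866]); x=r@np.array([.866,-.5]); z=w[...,2]
g=(z>.041)&(z<.048)&(abs(x)<.015)&(y<-.112)&(y>-.165); print(np.percentile(y[g],[2,50,98]))
cv2.imwrite('pics/c8.png',np.hstack([cv2.imread('pics/w8.png')[:,56:456],cv2.resize(cv2.imread('pics/s8.png')[150:300,160:316],(400,384))]))
E
```

```text
t 14.5 tcp [0.5072 0.3953 0.2693] yaw 59.9 F [ 0.2  0.4 -0.8] open 0.043 grip 0.0
scene {}
wrist {}
block n 3014 z 0.05255269325717293 rect ((0.000898139551281929, -0.06681784242391586), (0.13423575460910797, 0.05067513883113861), 87.95294952392578) x [-0.0206  0.0238] y [-0.1199 -0.0021]
movjaw y [-0.1784 -0.1059]
red 371 [0.5051 0.3977 0.1395] xy -0.002 -0.223
block n 263 z 0.0517650817897477 rect ((0.0014264751225709915, -0.06932374835014343), (0.051129959523677826, 0.13719533383846283), 0.13890007138252258) x [-0.0227  0.0257] y [-0.1196 -0.0016]
movjaw y [-0.1787 -0.0934]
red 0 [nan nan nan] xy nan nan
[-0.16356448 -0.13598855 -0.12007612]
```

View pics/c8.png

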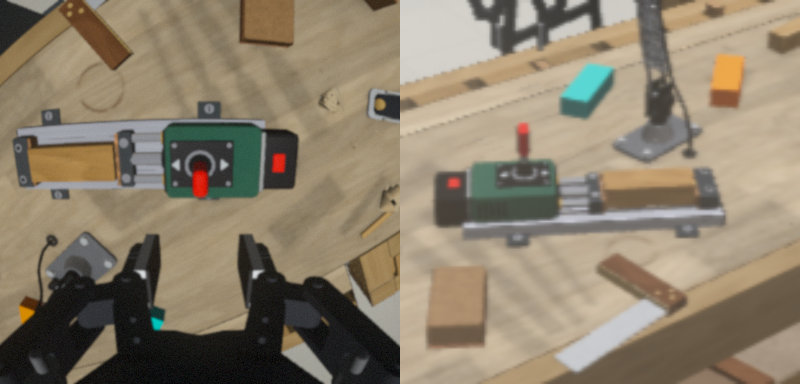

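The block is gripped between both jaws, with the jaw face at -120 mm meeting the block end. The toggle is upright, the arm is clear, and the nearby tools in view lie where they were. Handing in.

```bash
python3 -c "
from h import *
print(close_job())"
```

```text
the job is handed in; nothing more can be done
None
```

The oak block is clamped flat on the bed by its ends against the stop jaw, about 1 mm off centre; the toggle is back in the middle, the tools in view are where they were, and the job was handed in at about 14.6 s.

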